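# Clamp-check an offset pedal lever and present it over the drill fixture

## Task

Check the cast lever in its nest: swing the toggle clamp over centre until its pad bears on the lever, then swing it back fully open. Now lift the lever out by its balance point, carry it to the blue drill fixture and hold it there level and still, hub bore straight above the brass pin and small eye straight above the forked rest, with its underside about 6 cm clear above the top of the pin. Finish while still holding it there with nothing else carrying it, the clamp left open and the other things on the bench left where they are.

Things in the scene. Friction and masses are not known exactly. Their poses are not given: they have to be found in the camera images.
- nest: Dark steel check nest, fixed; origin on the bench. Plate x -80..100, y -145..145, 12 mm thick. Hub seat (disc, top z 34 mm, brass pin 14 mm thick, 10 mm tall) at x -40, y -100; forked rest for the eye (top z 42, cheeks to 56) at x -40, y 100. The lever lies in it along y, hub at -y; so its yaw is the nest's plus 90 degrees. The clamp stands on its +x side.
- clamp_pivot (a point): Clamp's hinge pin, at nest x 55, y 60, z 85 mm; axes as the nest's. Hinge axis along nest y, between two grey cheeks (30 mm square outside, top z 97). The moving L: a steel arm (14 wide, 12 thick, 100 mm long) and, at right angles, a handle with its end 90 mm from the pivot. Clamped: arm level to nest -x over the lever's bar, handle upright. Open: arm upright, handle level to nest +x.
- clamp (a joint): Clamp angle, rad: 0 = clamped on the lever (arm level, handle upright), 1.65 = fully open at its stop (arm 5 degrees past upright). Over-centre: pushed past about 0.75 either way it swings on by its own weight in under a second and stays, bearing on the lever with about 1.5 N. Under 10 N at 50 mm from the pivot moves it; arm or handle can be pushed with closed fingers.
- clamp_grip (a point): Point on the axis of the clamp handle's round red grip (20 mm thick), 65 mm from the pivot; moves with the clamp.
- clamp_pad (a point): Tip of the clamp's round rubber pad (16 mm diameter), 95 mm along the arm and 18 mm below the arm's axis; opposite it a brass weight (20 mm diameter) stands 19 mm above the axis. Moves with the clamp.
- lever_balance (a point): Balance point (centre of mass) of the cast aluminium lever (0.3 to 0.6 kg), mid-height of its bar: grip here. x along the bar from hub to eye, y across, z up. Bar 16 mm wide (y), 22 mm high, straight. Hub axis 60 mm towards -x, eye axis 140 mm towards +x. In the nest it is at nest x -40, y -40, 56 mm above the bench (nest plate top at 12 mm).
- lever_hub (a point): Centre of the underside of the lever's hub, a tube 52 mm in diameter and 44 mm high with a 20 mm upright bore; 22 mm below the level of the balance point.
- lever_eye (a point): Centre of the underside of the lever's small round eye, 28 mm in diameter, 28 mm high; 14 mm below the level of the balance point, 200 mm from the hub axis.
- fixture: Drill fixture: blue plate bolted to the bench, 120 (x) by 280 (y) by 16 mm; origin on the bench surface under its centre. Pin at y -100, forked rest at y +100 mm.
- fixture_pin (a point): Centre of the top of the fixture's brass pin (14 mm thick, standing 16 mm above its steel seat), 50 mm above the bench; axes as the fixture's.
- fixture_rest (a point): Centre of the top of the fixture's forked steel rest between its two cheeks, 42 mm above the bench (cheeks up to 56 mm).
- screwdriver: Bystander: screwdriver with red handle lying on the bench. Origin at its underside.
- wrench: Bystander: steel wrench 160 mm long. Origin at its underside.
- tape: Bystander: yellow tape roll, 90 mm diameter, 24 mm high. Origin at its underside.
- spray_can: Bystander: upright can, 56 mm diameter, 140 mm high. Origin at its underside.
- bush: Bystander: brass bush, 36 mm diameter, 22 mm high. Origin at its underside.
- bin: Bystander: empty blue parts bin 140 x 100 x 60 mm. Origin at its underside.
Not all that is in view belongs to the job. What is shaped like the part that bears lever_balance but orange or red is not meant.

How it is judged:
On the way, in this order (a step that is already met when the one before it is completed fails the run):
1. the clamp is swung down and its pad bears on the lever in the nest (value of joint clamp below 0.15 rad and contact force between clamp and lever above 0.5 N and distance of lever_balance from where it was at the start of the episode below 0.015 m), for 0.2 s.
2. the clamp is swung back fully open while the lever still lies in the nest (value of joint clamp above 1.45 rad and distance of lever_balance from where it was at the start of the episode below 0.015 m), for 0.2 s.
3. the lever is lifted clear of the nest in the fingers (height (world z) of lever_balance above 0.1 m and contact force between the fingers and lever above 1 N), for 0.1 s.
At the end, for the whole second after the job is handed in: Fingers hold the lever within 25 mm of its balance point, still, level within 4.6 deg; hub within 15 mm of pin axis, eye within 20 mm of rest (from above); hub underside 35-90 mm above pin; touching neither fixture nor nest; clamp above 1.45 rad; bystanders within 30 mm of start (horizontal distance between lever_hub and fixture_pin below 0.015 m and horizontal distance between lever_eye and fixture_rest below 0.02 m and z of lever_hub in the frame of fixture_pin between 0.035 and 0.09 m and angle between lever_balance's own z axis and vertical below 0.08 rad and x of the grasp point in the frame of lever_balance between -0.025 and 0.025 m and contact force between the fingers and lever above 1 N and contact force between lever and fixture below 0.1 N and contact force between lever and nest below 0.1 N and linear speed of lever below 0.02 m/s and angular speed of lever below 0.15 rad/s and value of joint clamp above 1.45 rad and distance of each of screwdriver, wrench, tape, spray_can, bush, bin from where it was at the start of the episode below 0.03 m); the arm keeps its last pose, push and grip.
It fails at once if a bystander is knocked about (moved by more than 50 mm) (distance of any of screwdriver, wrench, tape, spray_can, bush, bin from where it was at the start of the episode above 0.05 m).
It also fails if it takes over 67 s, if anything falls off the work surface, if the arm or the gripper's body presses on something with over 40 N, if the wrist force passes 120 N, or if a joint passes its speed limit or range.

## Robot

A 6-joint arm with a two-finger parallel gripper is mounted at the origin on the work surface. World frame = base frame: x ahead of the robot, y to its left, z up, the work surface at z = 0. Lengths are in m, angles in rad, forces in N, time in s.
With the tool pointing down it reaches from about 0.375 to 0.975 m from the base axis. Payload 3.8 kg.
Tool frame: the origin (TCP) lies at the very end of the fingers, on their centre line; the grasp point (between the pads) lies 19 mm behind it; z points along the fingers, y is the direction in which the jaws open and shut (so a half turn about z gives the same grasp; the last joint's range is limited). The gripper opens to 85 mm and grips with 20 to 120 N. Pads are 22 mm wide; open, the fingers measure 114 mm over their backs; the gripper's body (76 mm by 85 mm) begins 54 mm behind the grasp point. The pads swing forward as they close: fully open they stand 13 mm farther back than shut.
Start: joints at [-1.208, 0.264, 1.604, -0, 1.274, -0.037], TCP at [0.263, -0.622, 0.231] pointing down, gripper open.
Joint ranges: [-2.63, 2.63], [-0.94, 2.18], [0.31, 2.57], [-1.31, 4.45], [0, 2.66], [-2.55, 2.55]. Speed limits (rad/s): [2.57, 2.57, 3.14, 3.14, 3.14, 3.14].

## Interface

Orientations are given as a rotation vector (axis times angle).
In Python, from workcell import bot, viewer, finish_job gives the robot as it stands.
- The arm moves only by the tool servo_tool, never from a script. Its argument "plan" is a list that holds one entry, the list of rows, each a list of 6 numbers: the shift along the tool's x, y, z in cm, then the turn, a rotation vector about the tool's x, y, z in degrees. A call has 1 to 20 rows; each row is the pose to reach, as a shift and turn from the pose measured when the call began, along the tool's axes at that moment; what a row does not reach only later rows make up. A row lasts 1/12 s, in which the tool goes at most 41.7 mm and 7.16 degrees, less where a joint would pass 70% of its speed; a pose out of reach is approached as far as the arm can. A call with a gripper value outside its range is refused whole. "claw" is the finger opening in cm, from 0 to 8.54, set as the call begins (left out, the last holds). The fingers move at their own pace and stop on an object; "grip_force" is the grip in N (left out, the last holds). Time passes only in rows, so rows that repeat a pose let the fingers close. It gives the time, the measured TCP pose, the force and the opening at its end, in the units of the state.
- bot.read_state(): the state, without advancing time (a new reading comes with each control period).
- viewer.read_camera(name): name is "scene" or "top" or "wrist"; returns a dict with "color" (420x560x3 uint8, red, green, blue), "fx", "fy", "cx", "cy" (pixels), "eye" and "rotation" of the camera in the world; the wrist camera has in their place "T_tool_cam" (4x4, takes a point from camera to tool coordinates, whose origin is the TCP and whose axes are the flange's). Camera axes: x right, y down, z forward; pixel columns grow to the right and rows downward; lengths in m; the calibration is good to about 2 mm. The wrist camera is an equidistant fisheye: a pixel r from the principal point sees the ray r / f radians off the axis. A picture is of the moment at which its call begins: read the wrist's pose just before it. There is no depth.
- finish_job(): hands the job in, once; it reports no verdict.
The state is a dict: "time": time; "q": joint angles; "joint_vel": joint speeds; "joint_torque": joint torques, N m; "tool_pos": TCP position; "tcp_rot": TCP orientation; "wrist_force": force on the tool from outside, world axes, zero at the start; "torque": the same for the moment, N m; "width": opening from 0.0 (shut) to 1.0 (fully open).
Only numpy, scipy, OpenCV 4.12 (cv2) and the standard library are available. Lean on these libraries where they do the work, as an engineer would, in place of code of your own. Each camera call takes 0.05 s, during which the arm holds its last target.

## Working session

There is one attempt and no reset: what is moved stays moved. The work goes in short steps, Python scripts to look and compute and a tool call to move; the robot and the scene stay as the last step left them, time stands still between calls to the robot, and variables do not carry over. Pictures are saved under pics/ and viewed, and the job is handed in when it is done.

Besides the shell and the picture viewer there is one more tool, called after "Emit:" by a JSON object that holds its "name" and its "arguments". servo_tool: Moves the arm, as the interface text tells. Its arguments: {"type":"object","properties":{"plan":{"type":"array"},"claw":{"type":"number"},"grip_force":{"type":"number"}},"required":["plan"]}

```bash
mkdir -p pics; ls; python3 - <<'E'
from workcell import bot, viewer
import cv2,numpy as np
print(bot.read_state())
for n in ("scene","top","wrist"):
    c=viewer.read_camera(n)
    cv2.imwrite(f"pics/{n}0.png",c["color"][:,:,::-1])
    print(n,{k:np.round(v,4).tolist() for k,v in c.items() if k!="color"})
E
```

```text
pics
{'time': 0.0, 'q': array([-1.20790774e+00,  2.64792196e-01,  1.60539487e+00,  3.44783565e-05,
        1.27371054e+00, -3.68708423e-02]), 'joint_vel': array([-0.00047733, -0.00041932,  0.00078704, -0.00056717,  0.00018253,
        0.001393  ]), 'joint_torque': array([-7.03973292e-04, -5.15109694e+01, -3.67315578e+01, -2.17284346e-04,
        1.29995844e-02, -1.05475351e-05]), 'tool_pos': array([ 0.26246989, -0.62107031,  0.22992446]), 'tcp_rot': array([-3.07681376e+00, -6.23299508e-01,  5.36112224e-04]), 'wrist_force': array([ 0.21552598, -0.09960027, -0.77451846]), 'torque': array([0.00907111, 0.00645267, 0.03397929]), 'width': 0.9982064266667907}
scene {'fx': 451.3428, 'fy': 451.3428, 'cx': 277.826, 'cy': 206.5305, 'eye': [0.8436, -0.7281, 1.0521], 'rotation': [-2.3906, -0.5286, 0.1974]}
top {'fx': 448.9726, 'fy': 448.9726, 'cx': 288.1094, 'cy': 211.308, 'eye': [0.3767, 0.0045, 1.3671], 'rotation': [-2.1789, 2.189, -0.1007]}
wrist {'fx': 325.1923, 'fy': 325.1923, 'cx': 276.4035, 'cy': 209.96, 'T_tool_cam': [[0.0011, -0.9627, -0.2705, 0.0677], [1.0, 0.001, 0.0004, 0.0005], [-0.0001, -0.2705, 0.9627, -0.1427], [0.0, 0.0, 0.0, 1.0]]}
```

View pics/scene0.png

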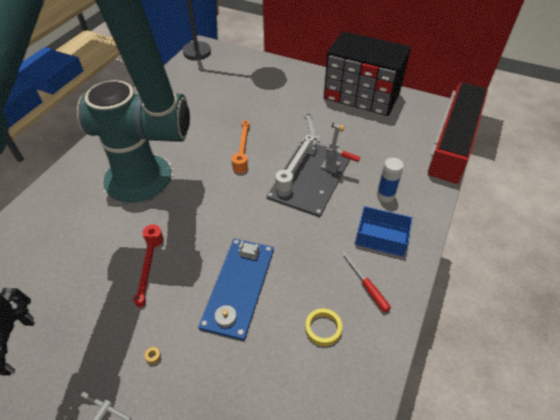

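View pics/top0.png

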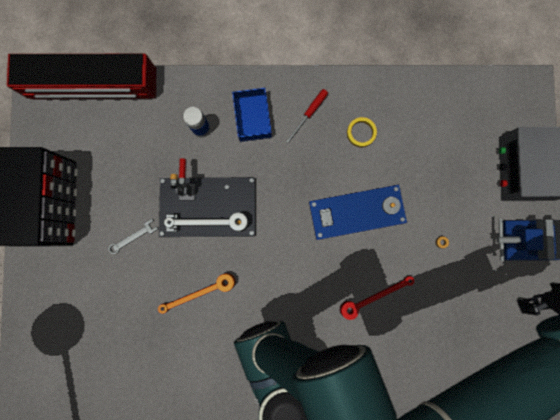

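View pics/wrist0.png

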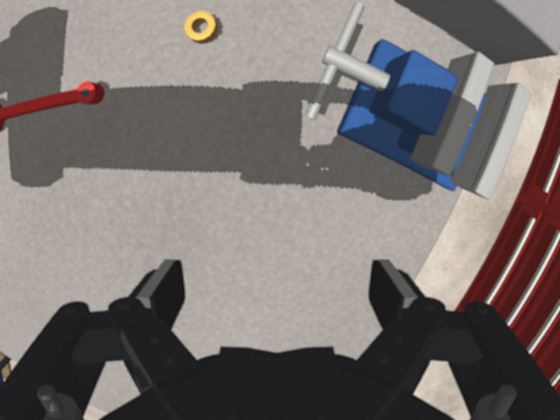

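```bash
cat > h.py <<'E'
import numpy as np, cv2
from scipy.spatial.transform import Rotation as R
from workcell import bot, viewer
def cam(n):
    s=bot.read_state(); c=viewer.read_camera(n)
    if n=="wrist":
        T=np.eye(4);T[:3,:3]=R.from_rotvec(s["tcp_rot"]).as_matrix();T[:3,3]=s["tool_pos"]
        M=T@c["T_tool_cam"]
        c["Rm"]=M[:3,:3];c["eye"]=M[:3,3];c["fish"]=True
    else:
        c["Rm"]=R.from_rotvec(c["rotation"]).as_matrix();c["fish"]=False
    return c
def ray(c,u,v):
    x=(u-c["cx"])/c["fx"];y=(v-c["cy"])/c["fy"]
    if c["fish"]:
        r=np.hypot(x,y);k=np.sin(r)/max(r,1e-9);d=np.array([x*k,y*k,np.cos(r)])
    else: d=np.array([x,y,1.])
    d=c["Rm"]@d
    return d/np.linalg.norm(d)
def onz(c,u,v,z):
    d=ray(c,u,v);return c["eye"]+d*(z-c["eye"][2])/d[2]
def proj(c,p):
    q=c["Rm"].T@(np.asarray(p)-c["eye"])
    if c["fish"]:
        h=np.hypot(q[0],q[1]);t=np.arctan2(h,q[2]);k=t/max(h,1e-9);x,y=q[0]*k,q[1]*k
    else: x,y=q[0]/q[2],q[1]/q[2]
    return np.array([c["fx"]*x+c["cx"],c["fy"]*y+c["cy"]])
def tri(obs):
    A=np.zeros((3,3));b=np.zeros(3)
    for c,u,v in obs:
        d=ray(c,u,v);P=np.eye(3)-np.outer(d,d);A+=P;b+=P@c["eye"]
    p=np.linalg.solve(A,b)
    return p,[np.linalg.norm(np.cross(ray(c,u,v),p-c["eye"])) for c,u,v in obs]
def crop(c,x0,y0,x1,y1,s,name):
    cv2.imwrite("pics/"+name,cv2.resize(c["color"][y0:y1,x0:x1,::-1],None,fx=s,fy=s,interpolation=cv2.INTER_CUBIC))
E
python3 - <<'E'
from h import *
c=cam("top");crop(c,150,145,290,245,5.5,"t1.png");crop(c,295,170,425,255,6,"t2.png")
c=cam("scene");crop(c,255,105,375,225,5,"s1.png");crop(c,190,230,290,345,5,"s2.png")
print(bot.read_state()["time"])
E
```

```text
0.25
```

View pics/t1.png

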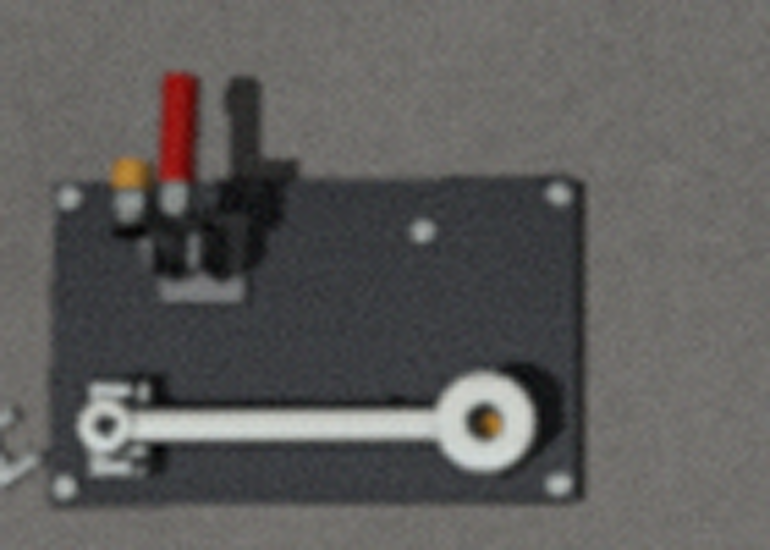

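View pics/t2.png

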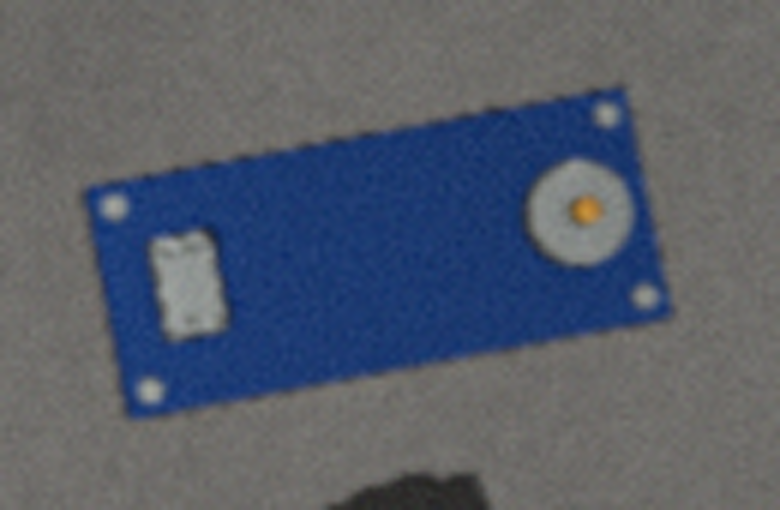

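View pics/s1.png

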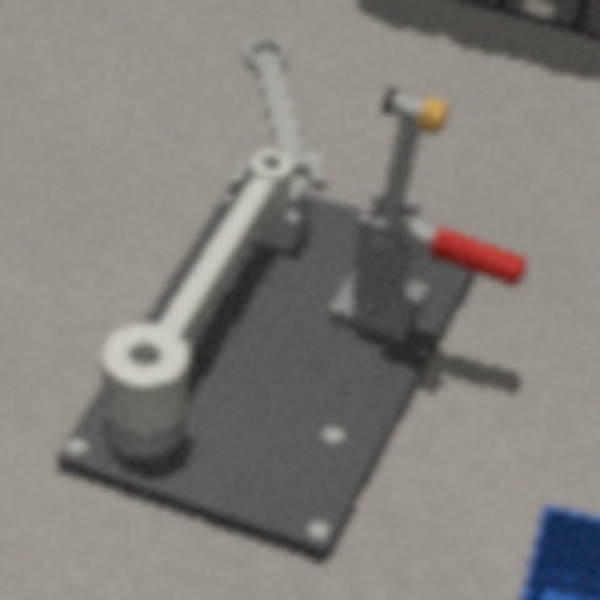

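View pics/s2.png

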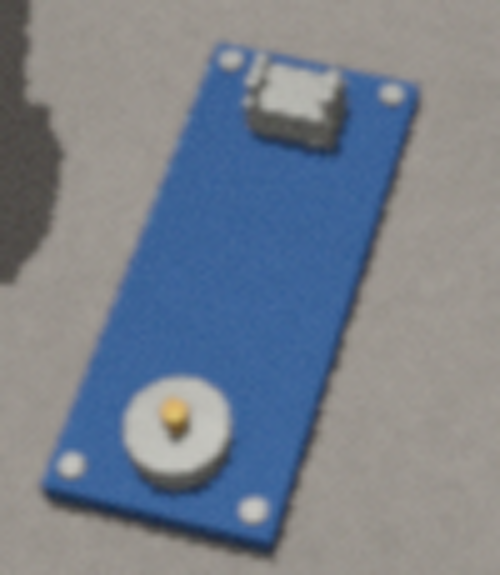

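```bash
python3 - <<'E'
from h import *
t=cam("top");s=cam("scene")
f=lambda X,s,o:(X+.5)/s-.5+o
T1=lambda x,y:(t,f(x,5.5,150),f(y,5.5,145)); T2=lambda x,y:(t,f(x,6,295),f(y,6,170))
S1=lambda x,y:(s,f(x,5,255),f(y,5,105)); S2=lambda x,y:(s,f(x,5,190),f(y,5,230))
for n,a,b in [("hubtop z.078",T1(486,422),S1(147,352)),("eyetop .070",T1(104,424),S1(271,162)),
 ("pin .05",T2(587,209),S2(174,407)),("rest .042",T2(190,285),S2(297,93)),
 ("gripend",T1(180,76),S1(516,268)),("brassweight end",T1(129,164),S1(438,114)),
 ("nestcorner BR .012",T1(583,495),S1(62,458)),("nest corner TR",T1(583,180),S1(322,548)),
 ("bolt1",T1(559,194),S1(318,530)),("bolt BR",T1(559,484),S1(77,447)),("boltTL f",T2(115,207),S2(391,94)),("boltTR f",T2(606,114),S2(254,510)),("boltBR f",T2(645,296),S2(71,465)),("boltBL f",T2(150,390),S2(231,60))]:
    p,e=tri([a,b]);print(n,np.round(p,4),np.round(e,4))
for n,a,z in [("hub",T1(486,422),.078),("eye",T1(104,424),.070),("pin",T2(587,209),.05),("rest",T2(190,285),.042)]: print(n,onz(*a,z))
for n,a,z in [("hub",S1(147,352),.078),("eye",S1(271,162),.070),("pin",S2(174,407),.05),("rest",S2(297,93),.042)]: print(n,onz(*a,z))
for a in [(66,487),(559,484),(559,194),(69,198)]: print("nestbolt",onz(*T1(*a),.013))
for a in [(115,207),(606,114),(645,296),(150,390)]: print("fixbolt",onz(*T2(*a),.017))
E
```

```text
hubtop z.078 [0.4563 0.1364 0.0806] [0.0018 0.0018]
eyetop .070 [0.4557 0.3367 0.072 ] [0.0006 0.0006]
pin .05 [ 0.505  -0.3165  0.0506] [0.0005 0.0005]
rest .042 [ 0.4697 -0.121   0.0412] [0.0013 0.0013]
gripend [0.6367 0.2961 0.0845] [0.0006 0.0006]
brassweight end [0.5738 0.2977 0.1832] [0.0004 0.0004]
nestcorner BR .012 [0.4203 0.0901 0.0152] [0.002 0.002]
nest corner TR [0.593  0.0896 0.0173] [0.001 0.001]
bolt1 [0.5854 0.1029 0.0157] [0.0009 0.0009]
bolt BR [0.4255 0.1027 0.0151] [0.0011 0.0011]
boltTL f [ 0.5101 -0.0862  0.0196] [0.0006 0.0006]
boltTR f [ 0.5564 -0.3351  0.0187] [0.0006 0.0006]
boltBR f [ 0.4639 -0.3524  0.0194] [0.0004 0.0004]
boltBL f [ 0.418  -0.1029  0.0191] [0.0005 0.0005]
hub [0.45495797 0.13581568 0.078     ]
eye [0.45527936 0.33688015 0.07      ]
pin [ 0.50464699 -0.31695791  0.05      ]
rest [ 0.46854461 -0.1216341   0.042     ]
hub [0.45671783 0.13982496 0.078     ]
eye [0.45535893 0.33923333 0.07      ]
pin [ 0.50516621 -0.31602514  0.05      ]
rest [ 0.47105447 -0.12078625  0.042     ]
nestbolt [0.42433259 0.3716238  0.013     ]
nestbolt [0.4247138  0.10235559 0.013     ]
nestbolt [0.58501734 0.10263658 0.013     ]
nestbolt [0.58374474 0.37286383 0.013     ]
fixbolt [ 0.50983363 -0.08666316  0.017     ]
fixbolt [ 0.55612358 -0.33581934  0.017     ]
fixbolt [ 0.46373106 -0.35321358  0.017     ]
fixbolt [ 0.417625   -0.10331772  0.017     ]
```

```bash
cat >> h.py <<'E'
def rel(p,yaw):
    s=bot.read_state();Rc=R.from_rotvec(s["tcp_rot"])
    Rt=R.from_matrix(np.array([[np.cos(yaw),np.sin(yaw),0],[np.sin(yaw),-np.cos(yaw),0],[0,0,-1]]))
    d=Rc.inv().apply(np.array(p)-s["tool_pos"])*100
    w=(Rc.inv()*Rt).as_rotvec(degrees=True)
    print("shift cm",np.round(d,2),"turn",np.round(w,2))
E
python3 - <<'E'
from h import *
t=cam("top")
for n,u,v,z in [("can",193,114,.14),("bin",253,115,.06),("binedgeL",235,115,.06),("drvtip",288,142,.01),("wrench",135,236,.005),("tape",362,132,.02),("bush",443,242,.02)]: print(n,np.round(onz(t,u,v,z),3))
rel((.455,.13,.26),np.pi/2)
E
```

```text
can [0.751 0.256 0.14 ]
bin [0.772 0.094 0.06 ]
binedgeL [0.772 0.148 0.06 ]
drvtip [ 0.702 -0.01   0.01 ]
wrench [0.416 0.454 0.005]
tape [ 0.731 -0.236  0.02 ]
bush [ 0.394 -0.474  0.02 ]
shift cm [ 46.97 -61.75  -2.87] turn [-2.000e-02 -1.000e-02 -6.709e+01]
```

Emit:
{"name": "servo_tool", "arguments": {"plan": [[[1,-1.3,-0.5,0,0,-1],[3,-4,-1,0,0,-4],[5.4,-7,-1.5,0,0,-8],[7.8,-10.2,-2,0,0,-12],[10.2,-13.4,-2.5,0,0,-16],[12.6,-16.5,-2.9,0,0,-20],[15,-19.7,-2.9,0,0,-24],[17.4,-22.8,-2.9,0,0,-28],[19.8,-26,-2.9,0,0,-32],[22.2,-29.2,-2.9,0,0,-36],[24.6,-32.3,-2.9,0,0,-40],[27,-35.5,-2.9,0,0,-44],[29.4,-38.7,-2.9,0,0,-48],[31.8,-41.8,-2.9,0,0,-52],[34.2,-45,-2.9,0,0,-55],[36.6,-48.1,-2.9,0,0,-58],[39,-51.3,-2.9,0,0,-61],[41.4,-54.4,-2.9,0,0,-64],[43.8,-57.6,-2.9,0,0,-67.1],[45.5,-59.8,-2.9,0,0,-67.1]]], "claw": 8.5}}

```text
time: 2.07
tool_pos: [0.4493, 0.1095, 0.2608]
tcp_rot: [-2.217, -2.226, -0.003]
wrist_force: [-0.3, -0.7, 0.8]
width: 0.993
```

Emit:
{"name": "servo_tool", "arguments": {"plan": [[[1,0,0,0,0,0],[1,0,0,0,0,0],[1,0,0,0,0,0]]], "claw": 0}}

```text
time: 2.32
tool_pos: [0.4491, 0.12, 0.2608]
tcp_rot: [2.214, 2.228, 0.002]
wrist_force: [-1.3, 0.2, 0.0]
width: 0.6
```

```bash
python3 - <<'E'
from h import *
s=bot.read_state();print(s["time"],s["tool_pos"],s["q"],s["width"])
c=cam("wrist");crop(c,0,0,560,420,1.4,"w1.png")
for p in [(.4555,.1368,.078),(.4555,.3372,.07),(.455,.197,.067),(.550,.297,.097)]: print(proj(c,p)*1.4)
rel((.605,.297,.2),np.pi/2)
E
```

```text
2.3167 [0.44913213 0.11996729 0.26077072] [ 2.06882510e-01 -1.62015938e-01  1.99594556e+00  7.53636717e-04
  1.30639776e+00  2.00335630e-01] 0.5999118349648352
[396.48452469 240.23715768]
[398.26281141 -22.13699713]
[396.32404418 157.04878028]
[534.91120824  23.80989919]
shift cm [17.69 15.67  6.11] turn [ 0.06 -0.05  0.28]
```

View pics/w1.png

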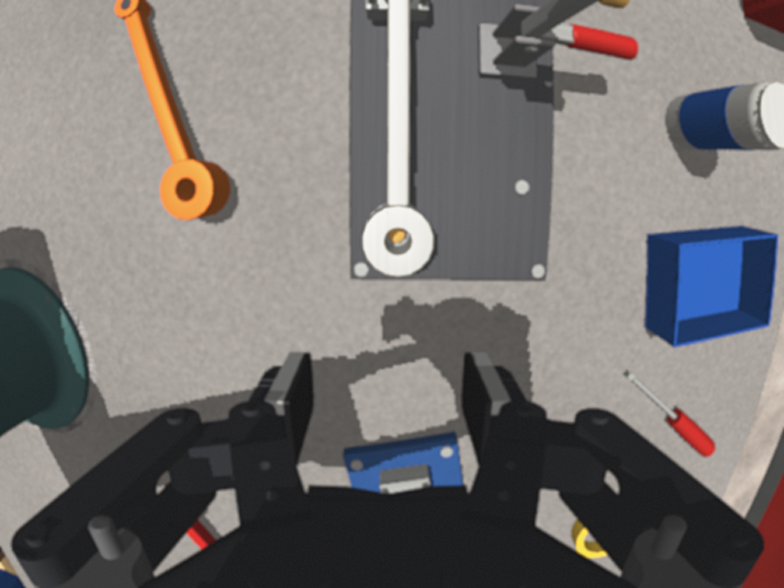

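Emit:
{"name": "servo_tool", "arguments": {"plan": [[[1,1,0,0,0,0],[3,2.8,0,0,0,0],[5,4.8,0,0,0,0],[7,6.7,0,0,0,0],[9,8.6,0,0,0,0],[11,10.5,0,0,0,0],[13,12.4,0,0,0,0],[15,14.3,0,0,0,0],[16.5,15.6,0,0,0,0],[17.7,15.8,0,0,0,0],[17.7,15.8,1,0,0,0],[17.7,15.8,2,0,0,0],[17.7,15.8,2,0,0,0]]], "claw": 0}}

```text
time: 3.45
tool_pos: [0.6041, 0.2952, 0.2372]
tcp_rot: [-2.215, -2.225, 0.007]
wrist_force: [0.6, 0.4, -1.4]
width: -0.001
```

```bash
python3 - <<'E'
from h import *
s=bot.read_state();print(s["time"],s["tool_pos"],s["q"],s["width"])
c=cam("scene");crop(c,255,45,415,165,5,"s3.png")
c=cam("wrist");crop(c,0,0,560,420,1.4,"w2.png")
rel((.605,.297,.145),np.pi/2)
E
```

```text
3.45 [0.60411999 0.29524007 0.23723204] [ 4.17567012e-01  2.58756723e-01  1.59941984e+00 -6.25825153e-05
  1.28815920e+00  4.13295901e-01] -0.0005838098432519047
shift cm [0.15 0.03 9.45] turn [-0.1   0.04  0.23]
```

View pics/s3.png

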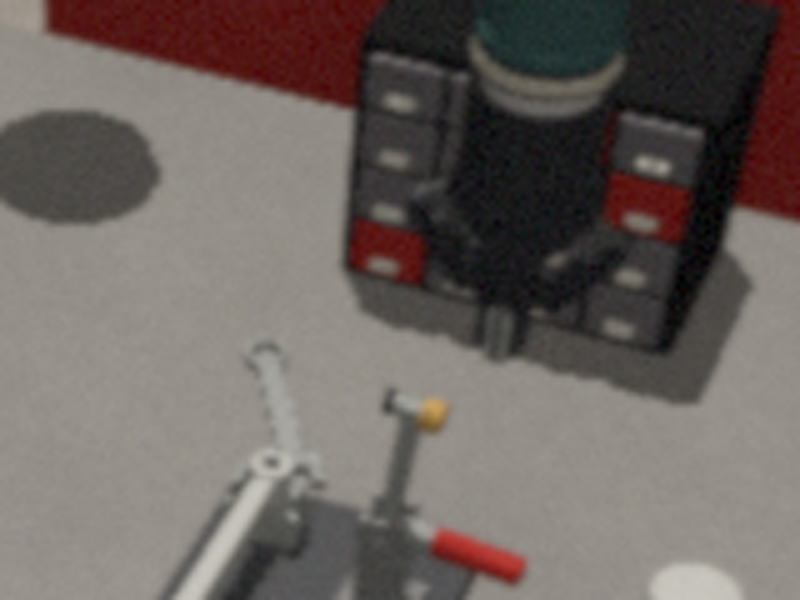

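View pics/w2.png

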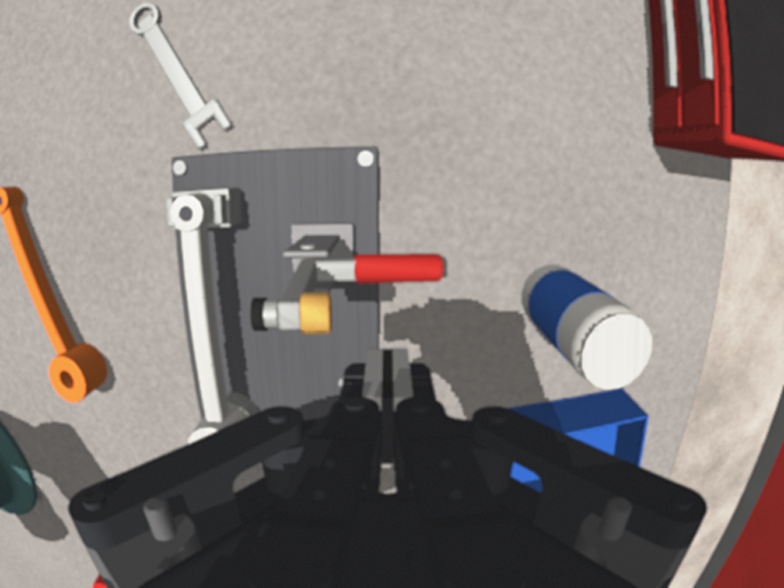

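Emit:
{"name": "servo_tool", "arguments": {"plan": [[[0.1,0,1,0,0,0],[0.1,0,3,0,0,0],[0.1,0,5,0,0,0],[0.1,0,7,0,0,0],[0.1,0,8.5,0,0,0],[0.1,0,9.2,0,0,0],[0.1,0,9.2,0,0,0]]]}}

```text
time: 4.13
tool_pos: [0.6032, 0.2955, 0.1452]
tcp_rot: [-2.216, -2.224, 0.008]
wrist_force: [0.1, 0.2, 0.7]
width: 0.003
```

Emit:
{"name": "servo_tool", "arguments": {"plan": [[[0,-0.7,0,0,0,0],[0,-1.5,0,0,0,0],[0,-2.3,0,0,0,0],[0,-3.1,0,0,0,0],[0,-4,0,0,0,0],[0,-4.8,0,0,0,0],[0,-5.6,0,0,0,0],[0,-6.4,0,0,0,0],[0,-7.2,0,0,0,0],[0,-8,0,0,0,0],[0,-8.8,0,0,0,0],[0,-9.5,0,0,0,0],[0,-10,0,0,0,0],[0,-10,0,0,0,0]]]}}

```text
time: 5.3
tool_pos: [0.5016, 0.2951, 0.1455]
tcp_rot: [-2.215, -2.224, 0.01]
wrist_force: [0.2, -0.4, 0.9]
width: 0.002
```

```bash
python3 - <<'E'
from h import *
s=bot.read_state();print(s["time"],s["tool_pos"],s["wrist_force"],s["width"])
c=cam("scene");crop(c,255,85,375,205,5,"s4.png")
c=cam("wrist");crop(c,0,0,560,420,1.4,"w3.png")
E
```

```text
5.3 [0.50158351 0.29507275 0.14551976] [ 0.22468196 -0.36745974  0.87996066] 0.0021662202326788297
```

View pics/s4.png

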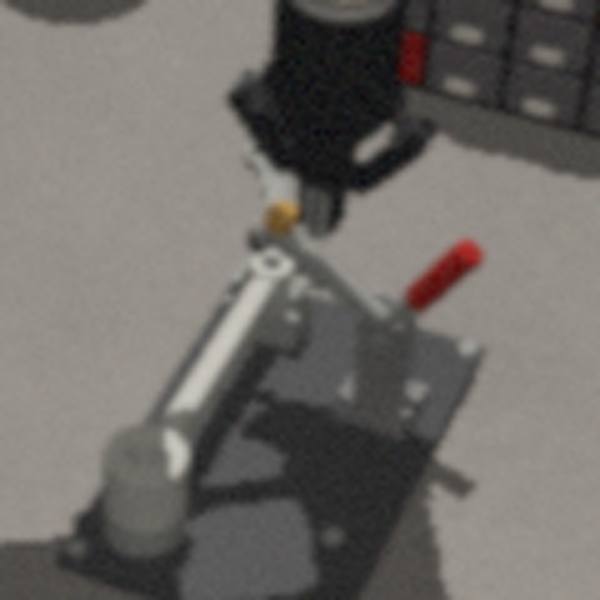

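View pics/w3.png

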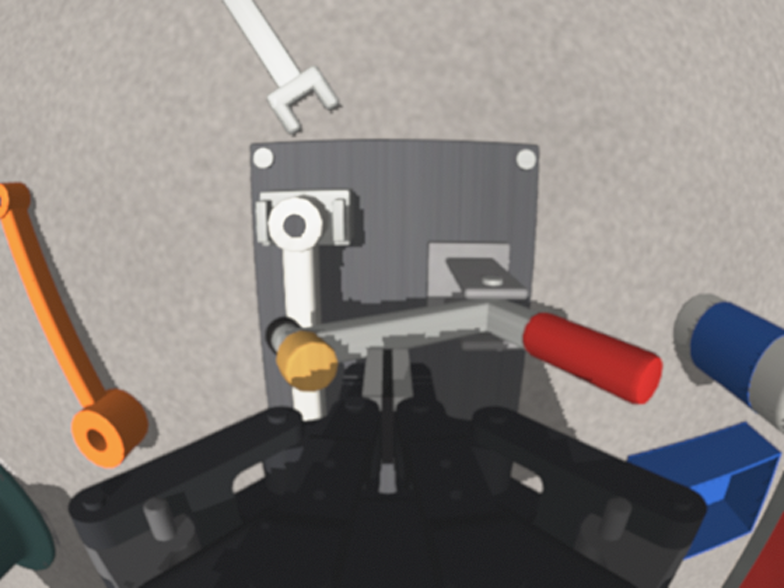

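Emit:
{"name": "servo_tool", "arguments": {"plan": [[[0,0,0,0,0,0],[0,0,0,0,0,0],[0,0,0,0,0,0],[0,0,0,0,0,0],[0,0,0,0,0,0],[0,0,0,0,0,0],[0,0,0,0,0,0],[0,0,0,0,0,0],[0,0,0,0,0,0],[0,0,0,0,0,0],[0,0,0,0,0,0],[0,0,0,0,0,0]]]}}

```text
time: 6.4
tool_pos: [0.5029, 0.2952, 0.1459]
tcp_rot: [-2.215, -2.224, 0.008]
wrist_force: [-0.1, -0.4, 0.4]
width: -0.001
```

```bash
python3 - <<'E'
from h import *
s=bot.read_state();print(s["time"],s["tool_pos"],s["wrist_force"],s["width"])
c=cam("scene");crop(c,255,85,375,205,5,"s5.png")
c=cam("wrist");crop(c,0,0,560,420,1.4,"w4.png")
E
```

```text
6.4 [0.50294828 0.29524214 0.14585702] [-0.14077402 -0.38733743  0.42329439] -0.0009565586086617814
```

View pics/s5.png

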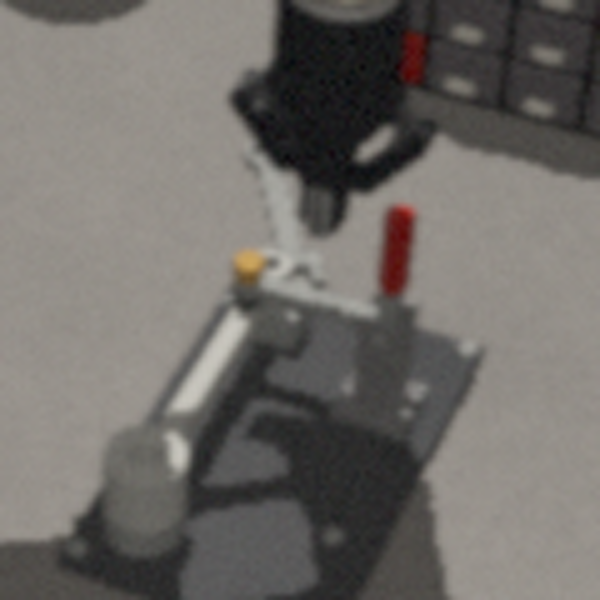

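View pics/w4.png

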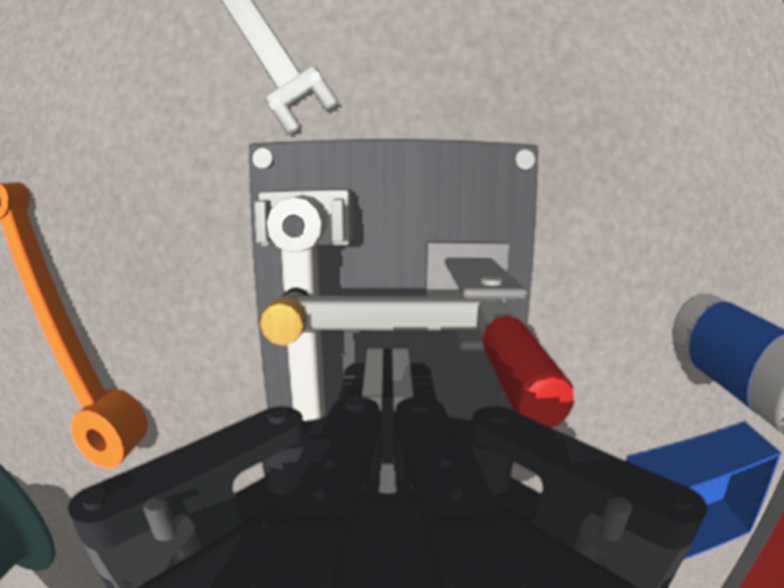

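Emit:
{"name": "servo_tool", "arguments": {"plan": [[[0,0,0.6,0,0,0],[0,0,1.3,0,0,0],[0,0,1.6,0,0,0],[0,0.8,1.6,0,0,0],[0,1.6,1.6,0,0,0],[0,2.4,1.6,0,0,0],[0,3.2,1.6,0,0,0],[0,4,1.6,0,0,0],[0,4.8,1.6,0,0,0],[0,5.6,1.6,0,0,0],[0,6.4,1.6,0,0,0],[0,7.2,1.6,0,0,0],[0,8,1.6,0,0,0],[0,8.8,1.6,0,0,0],[0,9.6,1.6,0,0,0],[0,10.2,1.6,0,0,0],[0,10.5,1.6,0,0,0],[0,10.5,1.6,0,0,0]]]}}

```text
time: 8.0
tool_pos: [0.6094, 0.2959, 0.1298]
tcp_rot: [-2.217, -2.224, 0.005]
wrist_force: [1.8, 0.5, 3.5]
width: 0.0
```

Emit:
{"name": "servo_tool", "arguments": {"plan": [[[0,0,0,0,0,0],[0,0,0,0,0,0],[0,0,0,0,0,0],[0,0,0,0,0,0],[0,0,0,0,0,0],[0,0,0,0,0,0],[0,0,0,0,0,0],[0,0,0,0,0,0],[0,0,0,0,0,0],[0,0,0,0,0,0],[0,0,0,0,0,0],[0,0,0,0,0,0]]]}}

```text
time: 9.0
tool_pos: [0.6096, 0.2963, 0.1302]
tcp_rot: [-2.217, -2.224, 0.003]
wrist_force: [1.5, 3.0, 4.5]
width: -0.002
```

```bash
python3 - <<'E'
from h import *
s=bot.read_state();print(s["time"],s["tool_pos"],s["wrist_force"],s["width"])
c=cam("scene");crop(c,255,85,375,205,5,"s6.png")
c=cam("wrist");crop(c,0,0,560,420,1.4,"w5.png")
E
```

```text
9.0 [0.60964368 0.29627109 0.13017634] [1.4846713  3.04232961 4.54687125] -0.0023682104041575316
```

View pics/s6.png

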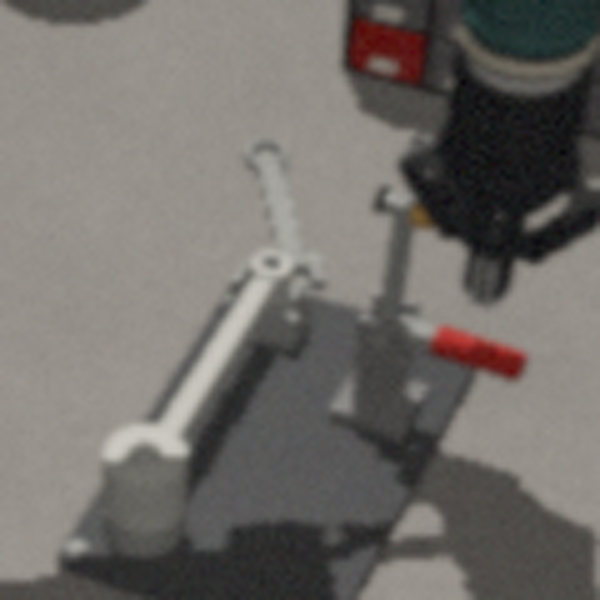

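View pics/w5.png

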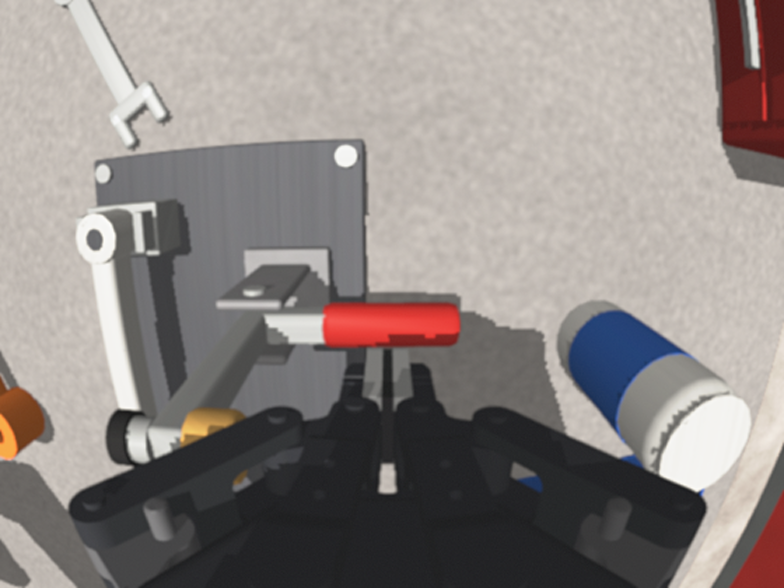

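Emit:
{"name": "servo_tool", "arguments": {"plan": [[[0,0.5,-0.4,0,0,0],[0,1,-1,0,0,0],[0,1,-2.5,0,0,0],[0,1,-4.5,0,0,0],[0,1,-7,0,0,0],[0,1,-9.5,0,0,0],[0,1,-11,0,0,0],[0,1,-12,0,0,0],[0,1,-12,0,0,0],[0,1,-12,0,0,0],[0,1,-12,0,0,0]]]}}

```text
time: 10.02
tool_pos: [0.619, 0.2956, 0.248]
tcp_rot: [-2.216, -2.223, 0.009]
wrist_force: [-1.1, -0.2, -1.0]
width: 0.001
```

```bash
python3 - <<'E'
from h import *
s=bot.read_state();print(s["time"],s["tool_pos"],s["wrist_force"],s["width"])
c=cam("scene");crop(c,255,105,375,225,5,"s7.png")
rel((.456,.197,.26),np.pi/2)
E
```

```text
10.0167 [0.61899059 0.2956033  0.24795409] [-1.08268413 -0.15459083 -0.99963773] 0.001338588104983975
shift cm [ -9.81 -16.33  -1.11] turn [-0.36  0.14  0.19]
```

View pics/s7.png

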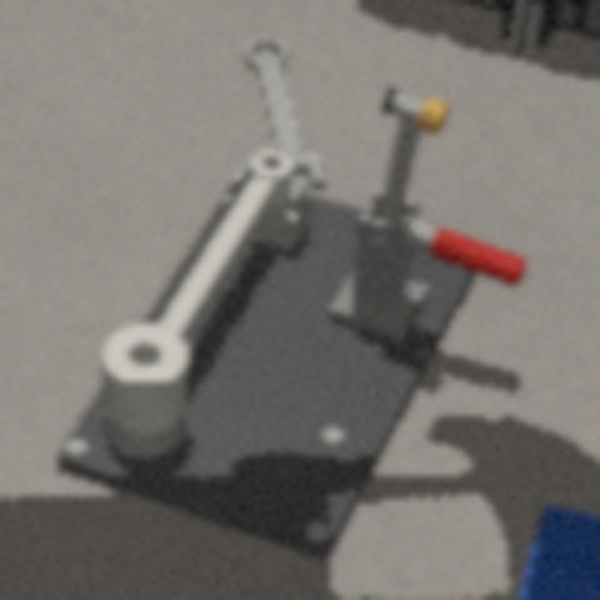

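Emit:
{"name": "servo_tool", "arguments": {"plan": [[[-1,-1,-1,0,0,0],[-3,-3,-1.1,0,0,0],[-5,-5.5,-1.1,0,0,0],[-7,-8,-1.1,0,0,0],[-8.5,-10.5,-1.1,0,0,0],[-9.8,-13,-1.1,0,0,0],[-9.8,-15,-0.5,0,0,0],[-9.8,-16.3,1,0,0,0],[-9.8,-16.3,4,0,0,0],[-9.8,-16.3,7,0,0,0],[-9.8,-16.3,9,0,0,0],[-9.8,-16.3,10,0,0,0],[-9.8,-16.3,10,0,0,0],[-9.8,-16.3,10,0,0,0]]], "claw": 6}}

```text
time: 11.23
tool_pos: [0.4551, 0.1967, 0.1482]
tcp_rot: [-2.215, -2.223, 0.013]
wrist_force: [0.1, 0.2, 0.2]
width: 0.702
```

```bash
python3 - <<'E'
from h import *
s=bot.read_state();print(s["time"],s["tool_pos"],s["wrist_force"],s["width"])
c=cam("wrist");crop(c,0,0,560,420,1.4,"w6.png")
for p in [(.4555,.1368,.078),(.4555,.3372,.07),(.4555,.25,.067),(.4635,.25,.067),(.4475,.25,.067),(.4555,.197,.067)]: print(proj(c,p)*1.4)
rel((.456,.197,.037),np.pi/2)
E
```

```text
11.2333 [0.45508569 0.19667025 0.14823413] [0.07876238 0.23864502 0.2183733 ] 0.7023135983530414
[389.22197089 414.56470861]
[391.47601994  23.5642819 ]
[390.67200664 197.96405989]
[407.03383812 198.10436384]
[374.3103013  197.90569898]
[390.04042444 301.88495592]
shift cm [ 0.02  0.05 11.25] turn [-0.32  0.13  0.19]
```

View pics/w6.png

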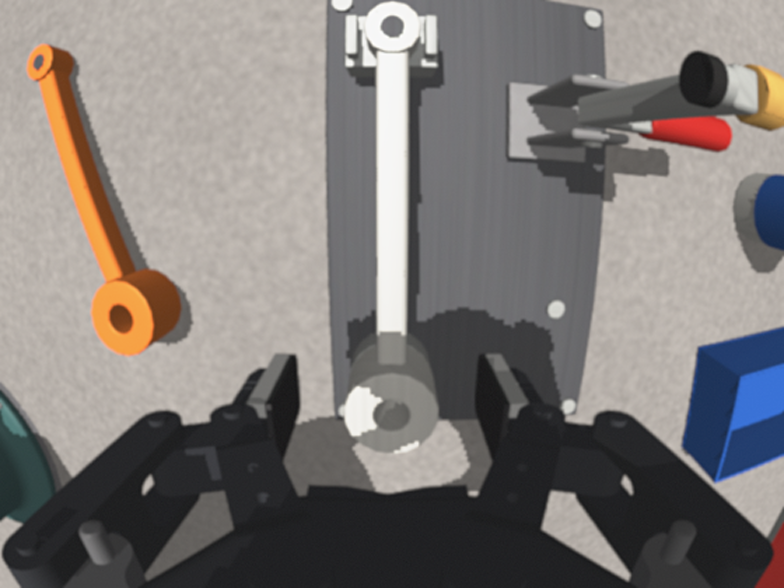

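Emit:
{"name": "servo_tool", "arguments": {"plan": [[[0,0.05,1,-0.3,0.1,0.2],[0,0.05,2.5,-0.3,0.1,0.2],[0,0.05,4,-0.3,0.1,0.2],[0,0.05,5.5,-0.3,0.1,0.2],[0,0.05,7,-0.3,0.1,0.2],[0,0.05,8.5,-0.3,0.1,0.2],[0,0.05,9.8,-0.3,0.1,0.2],[0,0.05,10.8,-0.3,0.1,0.2],[0,0.05,11.3,-0.3,0.1,0.2],[0,0.05,11.3,-0.3,0.1,0.2],[0,0.05,11.3,-0.3,0.1,0.2]]], "claw": 6}}

```text
time: 12.2
tool_pos: [0.4565, 0.197, 0.0369]
tcp_rot: [2.221, 2.221, 0.0]
wrist_force: [0.1, 0.5, 0.7]
width: 0.697
```

Emit:
{"name": "servo_tool", "arguments": {"plan": [[[0,0,0,0,0,0],[0,0,0,0,0,0],[0,0,0,0,0,0],[0,0,0,0,0,0],[0,0,0,0,0,0],[0,0,0,0,0,0],[0,0,0,0,0,0],[0,0,0,0,0,0],[0,0,0,0,0,0],[0,0,0,0,0,0]]], "claw": 0, "grip_force": 70}}

```text
time: 13.03
tool_pos: [0.4571, 0.1973, 0.0378]
tcp_rot: [2.221, 2.221, 0.002]
wrist_force: [-1.8, -0.3, 5.8]
width: 0.178
```

Emit:
{"name": "servo_tool", "arguments": {"plan": [[[0,0,-0.3,0,0,0],[0,0,-0.8,0,0,0],[0,0,-1.5,0,0,0],[0,0,-2.3,0,0,0],[0,0,-3.2,0,0,0],[0,0,-4.2,0,0,0],[0,0,-5.4,0,0,0],[0,0,-6.6,0,0,0],[0,0,-7.8,0,0,0],[0,0,-9,0,0,0],[0,0,-10,0,0,0],[0,0,-10.5,0,0,0],[0,0,-10.5,0,0,0],[0,0,-10.5,0,0,0]]]}}

```text
time: 14.2
tool_pos: [0.457, 0.1973, 0.1431]
tcp_rot: [2.221, 2.22, 0.003]
wrist_force: [-0.2, -0.0, -3.7]
width: 0.173
```

```bash
python3 - <<'E'
from h import *
s=bot.read_state();print(s["time"],s["tool_pos"],s["wrist_force"],s["torque"],s["width"])
c=cam("wrist");crop(c,0,0,560,420,1.4,"w7.png")
c=cam("scene");crop(c,245,85,375,195,5,"s8.png")
rel((.4941,-.258,.143),np.radians(100.4))
E
```

```text
14.2 [0.45703106 0.19726513 0.14305906] [-2.34113956e-01 -1.47660859e-03 -3.66689710e+00] [-0.04945546  0.01525372  0.00123496] 0.17324472363971113
shift cm [-45.5    3.79  -0.08] turn [ -0.     0.02 -10.41]
```

View pics/w7.png

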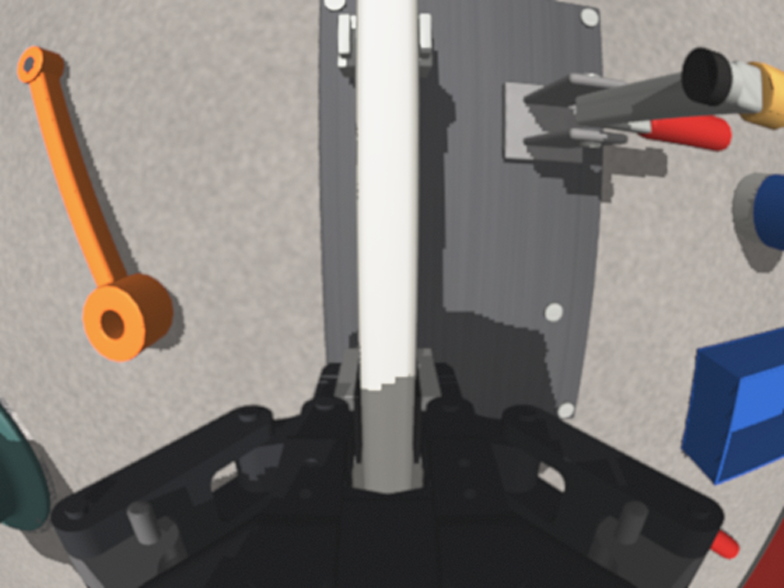

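View pics/s8.png

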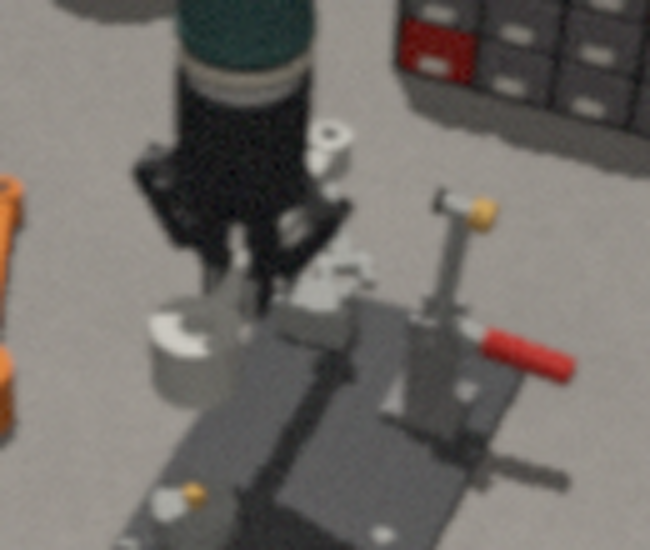

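Emit:
{"name": "servo_tool", "arguments": {"plan": [[[-0.5,0,0,0,0,-0.1],[-1.5,0.1,0,0,0,-0.3],[-3,0.2,0,0,0,-0.7],[-5,0.4,0,0,0,-1.1],[-7.5,0.6,0,0,0,-1.7],[-10,0.8,0,0,0,-2.3],[-12.5,1,0,0,0,-2.9],[-15,1.2,0,0,0,-3.4],[-17.5,1.5,0,0,0,-4],[-20,1.7,0,0,0,-4.6],[-22.5,1.9,0,0,0,-5.1],[-25,2.1,0,0,0,-5.7],[-27.5,2.3,0,0,0,-6.3],[-30,2.5,0,0,0,-6.9],[-32.5,2.7,0,0,0,-7.4],[-35,2.9,0,0,0,-8],[-37,3.1,0,0,0,-8.5],[-38.5,3.2,0,0,0,-8.8],[-39.5,3.3,0,0,0,-9],[-40,3.3,0,0,0,-9.2]]]}}

```text
time: 15.97
tool_pos: [0.4886, -0.2047, 0.1417]
tcp_rot: [-2.038, -2.39, 0.001]
wrist_force: [-0.5, 0.6, -3.4]
width: 0.178
```

```bash
python3 - <<'E'
from h import *
s=bot.read_state();print(s["time"],s["tool_pos"],s["wrist_force"],s["width"])
rel((.4941,-.258,.1135),np.radians(100.4))
E
```

```text
15.9667 [ 0.4886326  -0.20474628  0.14166879] [-0.48520678  0.57078988 -3.44300814] 0.17806237719286688
shift cm [-5.34 -0.3   2.82] turn [-0.05  0.01 -1.3 ]
```

Emit:
{"name": "servo_tool", "arguments": {"plan": [[[-0.8,0,0.2,0,0,-0.2],[-1.8,-0.1,0.6,0,0,-0.4],[-2.8,-0.1,1.1,0,0,-0.7],[-3.8,-0.2,1.6,0,0,-1],[-4.6,-0.3,2.1,0,0,-1.2],[-5.1,-0.3,2.5,0,0,-1.3],[-5.3,-0.3,2.8,0,0,-1.3],[-5.3,-0.3,2.8,0,0,-1.3],[-5.3,-0.3,2.8,0,0,-1.3],[-5.3,-0.3,2.8,0,0,-1.3]]]}}

```text
time: 16.8
tool_pos: [0.4941, -0.2572, 0.1137]
tcp_rot: [-2.01, -2.413, 0.001]
wrist_force: [0.5, 0.3, -3.2]
width: 0.174
```

```bash
python3 - <<'E'
from h import *
s=bot.read_state();print(s["time"],s["tool_pos"],s["tcp_rot"],s["wrist_force"],s["torque"],s["width"])
rel((.4941,-.258,.1135),np.radians(100.4))
c=cam("top");crop(c,290,165,430,260,5.5,"t9.png")
c=cam("scene");crop(c,180,190,310,330,4,"s9.png")
c=cam("wrist");crop(c,0,0,560,420,1.4,"w9.png")
E
```

```text
16.8 [ 0.49407397 -0.25723201  0.11373737] [-2.01022709e+00 -2.41345699e+00  1.07569796e-03] [ 0.50549576  0.25248308 -3.19316241] [ 0.043726   -0.04301369  0.02077286] 0.17381033999775436
shift cm [-0.08 -0.01  0.02] turn [-0.05 -0.    0.02]
```

View pics/t9.png

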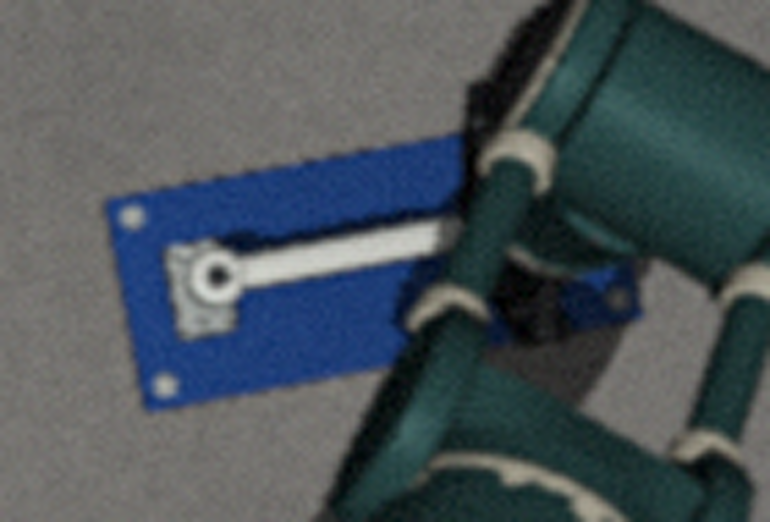

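View pics/s9.png

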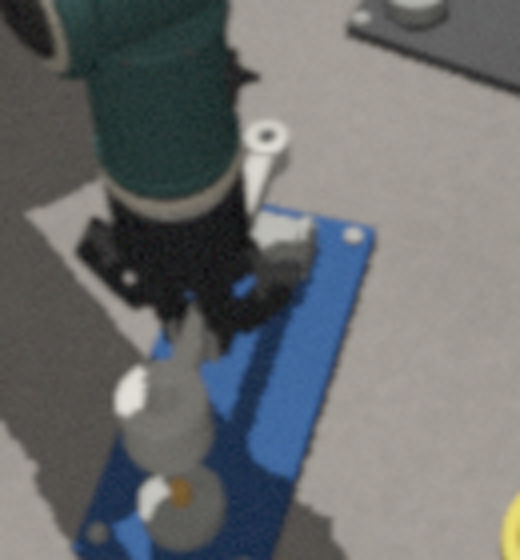

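View pics/w9.png

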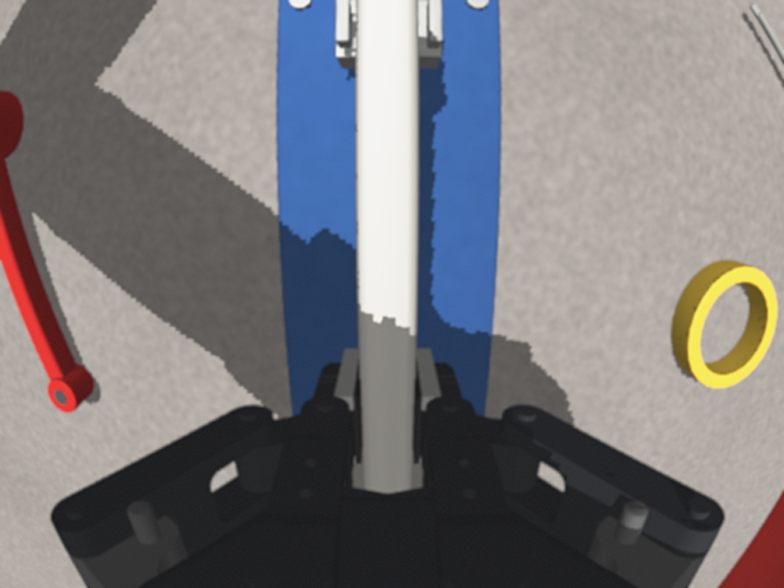

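```bash
python3 - <<'E'
from h import *
t=cam("top");s=cam("scene")
f=lambda X,s,o:(X+.5)/s-.5+o
a=(t,f(217,5.5,290),f(276,5.5,165));b=(s,f(266,4,180),f(135,4,190))
p,e=tri([a,b]);print(p,e)
for z in(.146,): print(onz(*a,z),onz(*b,z))
P=np.array([.505,-.317]);d=np.array([-.181,.983]);E=P+.2*d;print("E",E)
def g(p):
    u=proj(s,p);return ((u+.5-[180,190])*4-.5).round(1)
print("hubtop pred in s9",g([*P,.154]),"hub bottom",g([*P,.11]),"eye",g([*E,.146]))
for a in range(0,360,60): print(g([P[0]+.026*np.cos(np.radians(a)),P[1]+.026*np.sin(np.radians(a)),.154]),g([P[0]+.026*np.cos(np.radians(a)),P[1]+.026*np.sin(np.radians(a)),.11]))
E
```

```text
[ 0.46774693 -0.1191438   0.14756859] [np.float64(0.000278278711947728), np.float64(0.0002782787119475883)]
[ 0.46762827 -0.11945139  0.146     ] [ 0.46732973 -0.11793714  0.146     ]
E [ 0.4688 -0.1204]
hubtop pred in s9 [160.9 400.2] hub bottom [168.5 438.4] eye [266.3 138.5]
[201.3 417.4] [207.6 455.3]
[200.4 377. ] [206.7 415.6]
[160.7 360.3] [168.2 399.2]
[121.  383.2] [129.8 421.7]
[120.6 423.7] [129.5 461.6]
[161.1 441.3] [168.8 478.8]
```

Emit:
{"name": "servo_tool", "arguments": {"plan": [[[0,0,0,0,0,0],[0,0,0,0,0,0],[0,0,0,0,0,0],[0,0,0,0,0,0]]]}}

```text
time: 17.38
tool_pos: [0.4942, -0.2574, 0.1141]
tcp_rot: [2.01, 2.414, -0.001]
wrist_force: [0.5, 1.3, -3.4]
width: 0.175
```

```bash
python3 - <<'E'
from h import *
from workcell import finish_job
s=bot.read_state();print(s["time"],s["tool_pos"],s["wrist_force"],s["width"],abs(s["joint_vel"]).max())
c=cam("scene");crop(c,180,90,340,330,2.4,"s10.png")
print(finish_job())
E
```

```text
17.3833 [ 0.49423786 -0.25735025  0.11409453] [ 0.52642563  1.31370802 -3.43692604] 0.17460630193387075 0.0019326208316134685
the job is handed in; nothing more can be done
None
```

View pics/s10.png

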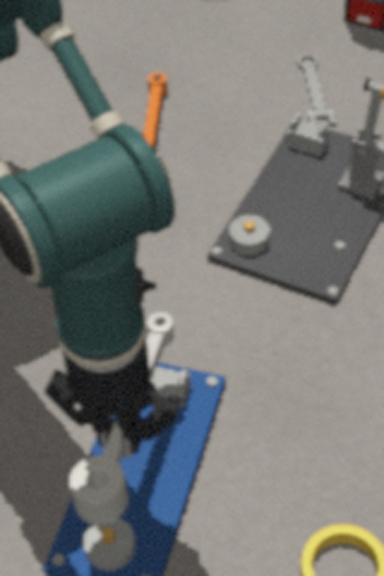

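I handed the job in at about 17.4 s of the 67 s, with the lever held above the blue fixture. It reported no verdict, so the results below are from my own checks.

**What was done:** I pushed the clamp over centre with closed fingers until its pad lay on the lever. I then pushed it back by the handle to its open stop, where its picture matched the one from the start. I gripped the lever at its balance point with 70 N (fingers about 15 mm apart), lifted it straight up and carried it to the fixture.

**Last checks:**
- **Eye:** measured from two views, it is about 2 mm from its place above the rest. Its top is at 148 mm, against 146 mm planned, so the lever is level to within about 1 degree.
- **Hub:** by the arm's pose and the scene picture it is within a few mm of the pin axis, with its underside about 60 mm above the pin. The gripper hid part of it, so I could only compare its outline with the expected one, not measure its centre.
- **Load and stillness:** the wrist carried about 3.4 N, the joints moved at under 0.002 rad/s, and the pictures showed the lever clear of the fixture and nest.
- **Clamp and bystanders:** the clamp looked fully open after I backed away from it, and its arm was still upright at the end. I did not measure the bystanders' places again, but nothing came near them and those in view looked unmoved.

No check failed. While the clamp was opening, its brass weight rested lightly on the gripper linkage, with up to about 5 N at the wrist, until I backed away.

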